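Set up for cannoli: sort the tubes by length and set the sheeter

ROBOT

A 6-joint arm with a two-finger parallel gripper is mounted at the origin on the work surface. World frame = base frame: x ahead of the robot, y to its left, z up, the work surface at z = 0. Lengths are in m, angles in rad, forces in N, time in s.
With the tool pointing down it reaches from about 0.4 to 0.825 m from the base axis. Payload 7 kg.
Tool frame: the origin (TCP) lies midway between the tips of the shut fingers; the grasp point (between the pads) lies grip_depth behind it (grip_depth is the distance from the TCP to the grasp point, in m); z points along the fingers, y is the direction in which the jaws open and shut (so a half turn about z gives the same grasp; the last joint's range is limited). The gripper opens to 88 mm and grips with 3 to 60 N. Pads are 19 mm wide; open, the fingers measure 130 mm over their backs; the gripper's body (78 mm by 193 mm) begins 47 mm behind the grasp point.
Start: joints at [1.446, 0.359, 0.012, 0, -1.224, -0.288], TCP at [0.271, 0.618, 0.189] pointing down, gripper open.
Joint ranges: [-3.07, 3.07], [-1.43, 2.12], [-1.02, 1.25], [-3.03, 1.67], [-3.05, -0], [-3.03, 3.03]. Speed limits (rad/s): [2.39, 2.39, 3.01, 3.14, 3.14, 3.14].

INTERFACE

Orientations are given as a unit quaternion [w, x, y, z].
In Python, from plant import * gives the robot as it stands.
- The arm moves only by the tool move_arm, never from a script. Its arguments are lists of equal length, an entry for each row: "linear": the shift along the world's x, y, z in cm, a list of three; "angular": the turn, a rotation vector about the world's x, y, z in rad, a list of three. In form: {"linear": [[dx, dy, dz], ...], "angular": [[rx, ry, rz], ...]}. A call has 1 to 20 rows; each row shifts and turns the commanded pose from where the row before left it; what a row does not reach is not made up. A row lasts 1/8 s, in which the tool goes at most 62.5 mm and 10.7 degrees, less where a joint would pass 70% of its speed; a pose out of reach is approached as far as the arm can. A call with a gripper value outside its range is refused whole. "jaw" is the finger opening in cm, from 0 to 8.76, set as the call begins (left out, the last holds). The fingers move at their own pace and stop on an object; the grip force is fixed at half the most. Time passes only in rows, so rows that do not move let the fingers close. It gives the time, the measured TCP pose, the force and the opening at its end, in the units of the state.
- get_obs(): the state, without advancing time (a new reading comes with each control period).
- grab_frame(name): name is "scene" or "side" or "wrist"; returns a dict with "image" (400x640x3 uint8, blue, green, red), "z_map" (400x640 float32, m along the optical axis (not along the pixel's ray), 0 where there is no reading), "K" (3x3 intrinsics, pixels), "dist_coeffs" ([k1, k2, p1, p2, k3] as OpenCV has them; the pictures are not rectified), "extrinsics" (4x4, takes a point from world to camera coordinates). Camera axes: x right, y up, looking along -z (the intrinsics and any distortion apply to the point x, -y, -z); pixel columns grow to the right and rows downward; lengths in m; the calibration is good to about 2 mm. A picture is of the moment at which its call begins.
- finish_job(): hands the job in, once; it reports no verdict.
The state is a dict: "time": time; "joints": joint angles; "qvel": joint speeds; "joint_efforts": joint torques, N m; "position": TCP position; "eef_rot": TCP orientation; "wrist_force": force on the tool from outside, world axes, zero at the start; "ft_torque": the same for the moment, N m; "grip_width": opening from 0.0 (shut) to 1.0 (fully open).
Only numpy, scipy, OpenCV 4.12 (cv2) and the standard library are available. Lean on these libraries where they do the work, as an engineer would, in place of code of your own. Each camera call takes 0.05 s, during which the arm holds its last target.

TASK

Set up the bench for cannoli: lay the four loose metal tubes lengthwise in the two rows of the wooden tray, each in the row that already holds a tube of its own length, and turn the thickness knob on the dough sheeter so that its pointer stands at the long mark. Put the tubes down flat on the tray's floor rather than dropping them. Leave the saucepan, the spice jar and the slotted turner where they are.

Things in the scene. Friction and masses are not known exactly. Their poses are not given: they have to be found in the camera images.
- tray: wooden tray, fixed, 198 (its x) x 368 (its y) x 30 mm high; origin: centre of its underside. Two equal lanes (rows) along its y, centre lines at x = -48 mm (nearer the robot) and +48 mm, each 90 mm wide, y from -178 to +178 mm, floor 5 mm above the table. Outer walls and middle wall 6 mm thick, 30 mm high. Axis of a tube lying in a lane: 16 mm above the table.
- long_ref: thin open stainless tube (cannoli form), diameter 22 mm, length 100 mm, about 27 g. Origin at the middle of its axis, own x along the tube (both ends alike); lies still, does not roll off. Already lies lengthwise in one of the lanes (either one), its middle near y = +120 mm of the tray: this is the row of long tubes.
- short_ref: thin open stainless tube (cannoli form), diameter 22 mm, length 75 mm, about 20 g. Origin at the middle of its axis, own x along the tube (both ends alike); lies still, does not roll off. Already lies lengthwise in the other lane, its middle near y = +120 mm of the tray: this is the row of short tubes.
- long_1: thin open stainless tube (cannoli form), diameter 22 mm, length 100 mm, about 27 g. Origin at the middle of its axis, own x along the tube (both ends alike); lies still, does not roll off. Loose on the table right of the tray, axis 11 mm above the table.
- long_2: thin open stainless tube (cannoli form), diameter 22 mm, length 100 mm, about 27 g. Origin at the middle of its axis, own x along the tube (both ends alike); lies still, does not roll off. Loose on the table right of the tray, axis 11 mm above the table.
- short_1: thin open stainless tube (cannoli form), diameter 22 mm, length 75 mm, about 20 g. Origin at the middle of its axis, own x along the tube (both ends alike); lies still, does not roll off. Loose on the table right of the tray, axis 11 mm above the table.
- short_2: thin open stainless tube (cannoli form), diameter 22 mm, length 75 mm, about 20 g. Origin at the middle of its axis, own x along the tube (both ends alike); lies still, does not roll off. Loose on the table right of the tray, axis 11 mm above the table.
- sheeter: dough sheeter left of the tray, fixed, 150 (its x) x 300 mm (its y), rollers along y; origin: centre of its underside. White drive housing, 130 x 85 mm, 150 mm high, at its -y end, the knob on top. Round index plate under the knob, 81 mm wide: seven black marks 30 degrees apart, the middle one, towards the sheeter's +x (away from the robot), longer and thicker.
- thickness (a joint): thickness knob on top of the sheeter, rad, 0 to 3.14, growing clockwise seen from above. White pointer line along the sheeter's +y at 0, along +x (the long mark) at 1.571, along -y at 3.14. Starts between 0.15 and 0.9. Turns about the vertical against 0.04 N m of friction, no clicks, stays where left.
- knob_grip (a point): centre of the knob's grip bar, on its axis, 172 mm above the table. Black bar 12 mm thick, 46 mm long along the pointer, from 161 to 183 mm above the table, standing on a round skirt 52 mm wide. The point turns with the knob; its y axis is the pointer's direction.
- long_mark (a point): middle of the long mark on the index plate, 33 mm from the knob's axis, 152 mm above the table.
- saucepan: bystander: red saucepan, 150 mm wide, 70 mm high, black handle along its own +y, reaching 215 mm from the centre; origin under its centre.
- spice_jar: bystander: clear spice jar with a red cap, 46 mm wide, 104 mm high; origin under its centre.
- turner: bystander: black slotted turner lying flat, 350 mm long along its own x, blade 79 mm wide, up to 16 mm high; origin on the table under its middle.
Things that resemble listed ones, but are neither listed nor needed, are in the scene too. Leave any green or purple look-alike of the short_1 alone.

How it is judged:
At the end, for the whole second after the job is handed in: All three 100 mm tubes lie at rest in one lane of the tray and all three 75 mm tubes in the other, each flat on the floor (height within 5 mm) and lengthwise within 15 degrees of the lane; the knob stands within 0.12 rad of the long mark (1.571); the robot touches nothing (y of long_ref in the frame of tray between -0.175 and 0.175 m and z of long_ref in the frame of tray between 0.011 and 0.022 m and angle between the x axis of each of long_ref, long_1, long_2, short_ref, short_1, short_2 and the y axis of tray, either way round below 0.26 rad and linear speed of each of long_ref, long_1, long_2, short_ref, short_1, short_2 below 0.03 m/s and y of long_1 in the frame of tray between -0.175 and 0.175 m and z of long_1 in the frame of tray between 0.011 and 0.022 m and y of long_2 in the frame of tray between -0.175 and 0.175 m and z of long_2 in the frame of tray between 0.011 and 0.022 m and y of short_ref in the frame of tray between -0.175 and 0.175 m and z of short_ref in the frame of tray between 0.011 and 0.022 m and y of short_1 in the frame of tray between -0.175 and 0.175 m and z of short_1 in the frame of tray between 0.011 and 0.022 m and y of short_2 in the frame of tray between -0.175 and 0.175 m and z of short_2 in the frame of tray between 0.011 and 0.022 m and (((x of long_ref in the frame of tray between -0.093 and -0.003 m and x of long_1 in the frame of tray between -0.093 and -0.003 m and x of long_2 in the frame of tray between -0.093 and -0.003 m) and (x of short_ref in the frame of tray between 0.003 and 0.093 m and x of short_1 in the frame of tray between 0.003 and 0.093 m and x of short_2 in the frame of tray between 0.003 and 0.093 m)) or ((x of long_ref in the frame of tray between 0.003 and 0.093 m and x of long_1 in the frame of tray between 0.003 and 0.093 m and x of long_2 in the frame of tray between 0.003 and 0.093 m) and (x of short_ref in the frame of tray between -0.093 and -0.003 m and x of short_1 in the frame of tray between -0.093 and -0.003 m and x of short_2 in the frame of tray between -0.093 and -0.003 m))) and value of joint thickness between 1.4508 and 1.6908 rad).
It fails at once if the saucepan is pushed more than 30 mm or tipped over (distance of saucepan from where it was at the start of the episode above 0.03 m or angle between saucepan's own z axis and vertical above 0.5 rad).
It fails at once if the spice jar is pushed more than 30 mm or tipped over (distance of spice_jar from where it was at the start of the episode above 0.03 m or angle between spice_jar's own z axis and vertical above 0.5 rad).
It fails at once if the slotted turner is pushed more than 30 mm or tipped over (distance of turner from where it was at the start of the episode above 0.03 m or angle between turner's own z axis and vertical above 0.5 rad).
It fails at once if a tube is dropped or thrown: it hits the table or tray at more than 0.8 m/s (a fall of over 30 mm) ((linear speed of long_ref above 0.8 m/s and height (world z) of long_ref below 0.045 m) or (linear speed of long_1 above 0.8 m/s and height (world z) of long_1 below 0.045 m) or (linear speed of long_2 above 0.8 m/s and height (world z) of long_2 below 0.045 m) or (linear speed of short_ref above 0.8 m/s and height (world z) of short_ref below 0.045 m) or (linear speed of short_1 above 0.8 m/s and height (world z) of short_1 below 0.045 m) or (linear speed of short_2 above 0.8 m/s and height (world z) of short_2 below 0.045 m)).
It also fails if it takes over 72 s, if anything falls off the work surface, if the arm or the gripper's body presses on something with over 40 N, if the wrist force passes 120 N, or if a joint passes its speed limit or range.

## Working session

There is one attempt and no reset: what is moved stays moved. The work goes in short steps, Python scripts to look and compute and a tool call to move; the robot and the scene stay as the last step left them, time stands still between calls to the robot, and variables do not carry over. Pictures are saved under pics/ and viewed, and the job is handed in when it is done.

Besides the shell and the picture viewer there is one more tool, called after "Call:" as a command line: name --argument value ..., lists and objects as JSON in quotes. move_arm: Moves the arm, as the interface text tells. Its arguments: {"type":"object","properties":{"linear":{"type":"array"},"angular":{"type":"array"},"jaw":{"type":"number"}},"required":["linear","angular"]}

```bash
mkdir -p pics; ls
cat > h.py <<'E'
from plant import *
import numpy as np, cv2, pickle
def snap(name,tag):
    f=grab_frame(name); cv2.imwrite(f'pics/{tag}.png',f['image']); pickle.dump(f,open(f'{tag}.pkl','wb')); return f
def ld(tag): return pickle.load(open(f'{tag}.pkl','rb'))
def px2w(f,u,v,z=None):
    """pixel -> world; on plane z, or by depth"""
    n=cv2.undistortPoints(np.array([[[u,v]]],float),np.array(f['K']),np.array(f['dist_coeffs']))[0,0]
    E=np.array(f['extrinsics']); R,t=E[:3,:3],E[:3,3]
    d=np.array([n[0],-n[1],-1.0])
    o=-R.T@t; dw=R.T@d
    if z is None:
        s=f['z_map'][int(round(v)),int(round(u))]
    else: s=(z-o[2])/dw[2]
    return o+s*dw
def w2px(f,p):
    E=np.array(f['extrinsics']); c=E[:3,:3]@np.array(p,float)+E[:3,3]
    q=np.array([[c[0],-c[1],-c[2]]])
    return cv2.projectPoints(q,np.zeros(3),np.zeros(3),np.array(f['K']),np.array(f['dist_coeffs']))[0][0,0]
def crop(tag,u0,v0,u1,v1,s,out):
    im=cv2.imread(f'pics/{tag}.png')[v0:v1,u0:u1]; cv2.imwrite(f'pics/{out}.png',cv2.resize(im,None,fx=s,fy=s,interpolation=cv2.INTER_CUBIC))
E
python3 - <<'E'
from h import *
for n in("scene","side","wrist"): snap(n,n+'0')
print(get_obs()); 
for n in("scene","side","wrist"):
    f=ld(n+'0');E=np.array(f['extrinsics']);print(n,-E[:3,:3].T@E[:3,3])
import plant;print([a for a in dir(plant) if a[0]!='_'])
E
```

```text
pics
{'time': 0.15, 'joints': array([ 1.44610224e+00,  3.59217688e-01,  1.12724736e-02, -2.79424652e-04,
       -1.22408988e+00, -2.88090256e-01]), 'qvel': array([ 9.82921181e-04, -2.39884396e-03,  3.37775089e-03,  4.73245123e-05,
        2.43380516e-04,  1.33216547e-03]), 'joint_efforts': array([-3.22022679e-03, -5.83271599e+01,  2.93289614e+01,  7.00115472e+00,
        8.79134343e-03, -1.08695576e-04]), 'position': array([0.27064254, 0.61791125, 0.18853786]), 'eef_rot': array([ 6.28036609e-04,  9.78766692e-01, -2.04976490e-01, -8.03853807e-05]), 'wrist_force': array([0.21789676, 0.15370939, 0.40155143]), 'ft_torque': array([0.03952695, 0.0328247 , 0.00994869]), 'grip_width': 1.0017774246173254}
scene [1.12216673e+00 7.36261192e-04 1.04101413e+00]
side [ 0.05499507 -0.70544163  1.09680836]
wrist [0.33413839 0.58989234 0.38353935]
['MotionError', 'finish_job', 'get_obs', 'grab_frame', 'grip_depth']
```

View pics/scene0.png

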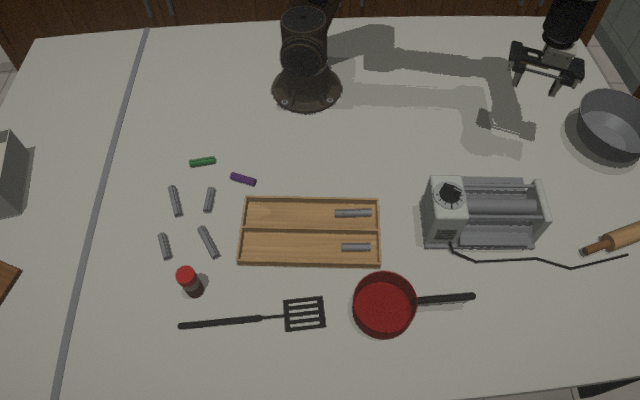

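View pics/side0.png

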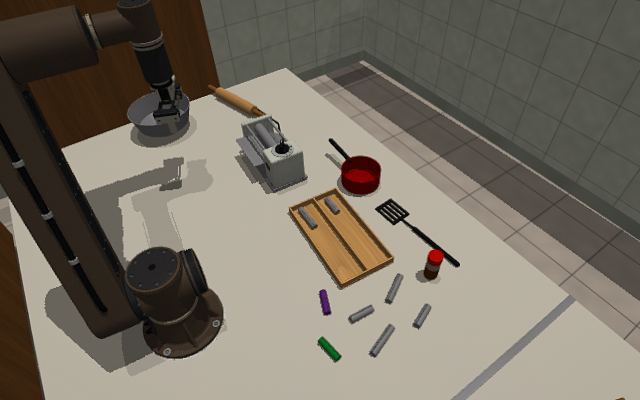

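View pics/wrist0.png

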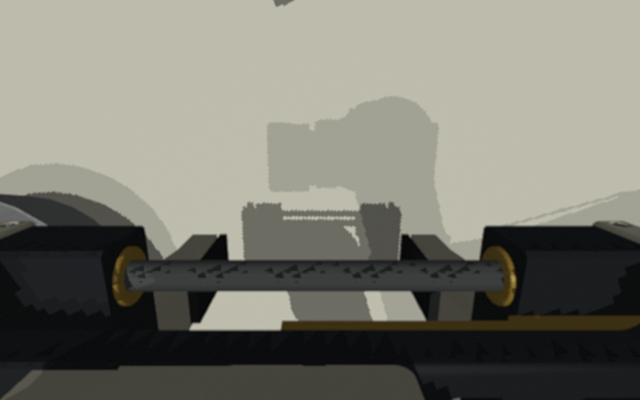

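The four loose grey tubes in the scene view are at (175,200), (209,200), (165,246) and (208,242). The green (203,161) and purple (243,179) ones are look-alikes to leave alone. The reference tubes are at (352,213), upper lane, and (356,247), lower lane. The knob is at (450,193). I'll look at crops next.

Run:
```python
from h import *
crop('scene0',145,150,265,270,5,'c1')
crop('scene0',415,165,495,225,10,'c2')
crop('scene0',225,190,395,275,4.6,'c3')
```

```text
(no output)
```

View pics/c1.png

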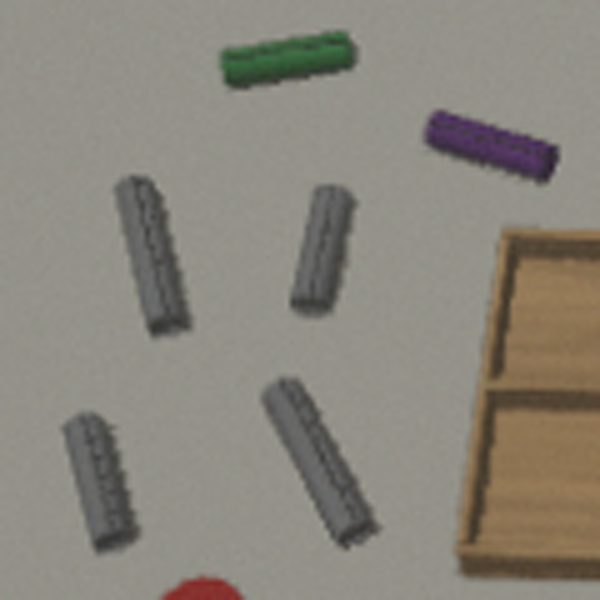

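View pics/c2.png

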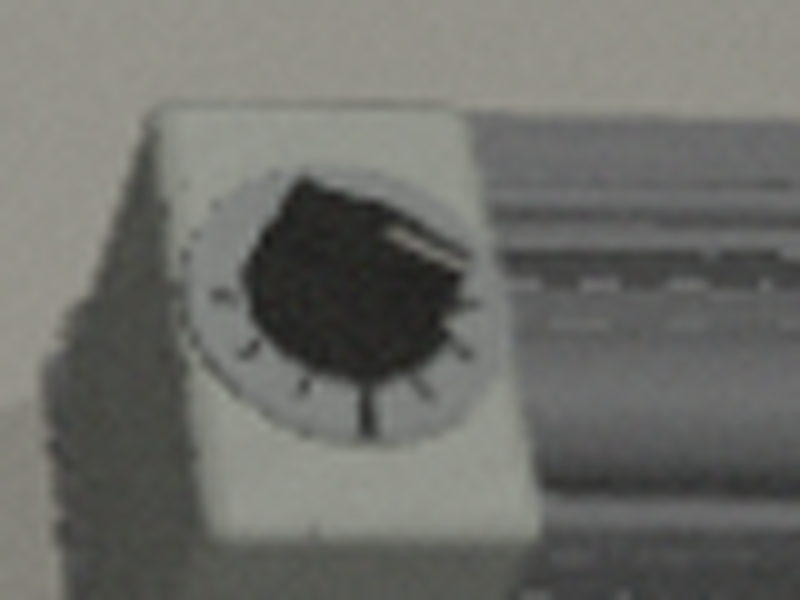

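View pics/c3.png

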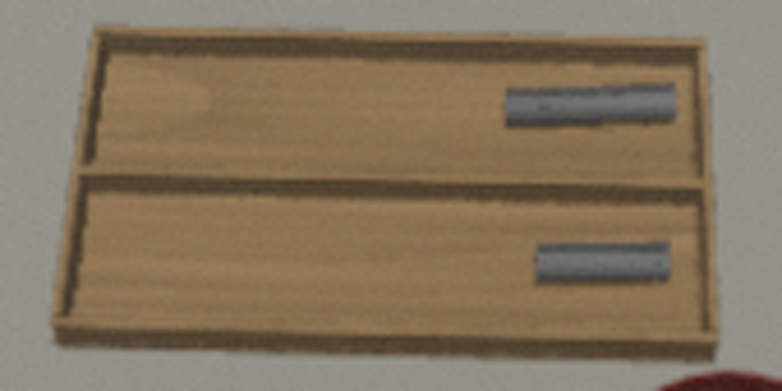

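```bash
cat >> h.py <<'E'
def cloud(f):
    K=np.array(f['K']);h,w=f['z_map'].shape
    uu,vv=np.meshgrid(np.arange(w),np.arange(h))
    n=cv2.undistortPoints(np.stack([uu,vv],-1).reshape(-1,1,2).astype(float),K,np.array(f['dist_coeffs'])).reshape(h,w,2)
    E=np.array(f['extrinsics']);z=f['z_map']
    c=np.stack([n[...,0]*z,-n[...,1]*z,-z],-1)
    return (c-E[:3,3])@E[:3,:3]
def fit(f,box,zlo=.01,zhi=.035):
    u0,v0,u1,v1=box;P=cloud(f)[v0:v1,u0:u1].reshape(-1,3)
    P=P[(P[:,2]>zlo)&(P[:,2]<zhi)][:,:]
    r=cv2.minAreaRect(P[:,:2].astype(np.float32)*1000); m=P.mean(0)
    e,V=np.linalg.eigh(np.cov(P[:,:2].T));d=V[:,1]
    q=(P[:,:2]-m[:2])@d; mid=m[:2]+d*(q.max()+q.min())/2
    return dict(mid=mid.round(4),L=round(float(np.ptp(q)),4),ang=round(float(np.degrees(np.arctan2(d[1],d[0]))),1),n=len(P),zmax=round(float(P[:,2].max()),4),rect=np.round(np.r_[r[0],r[1],r[2]],1))
E
python3 - <<'E'
from h import *
print(grip_depth)
B={'L175':(160,180,190,222),'S209':(198,182,222,220),'S165':(152,228,178,264),'L208':(194,222,224,264),'purple':(226,168,262,190),'green':(185,152,220,170)}
for s in('scene0',):
    f=ld(s)
    print('table',np.median(cloud(f)[280:300,60:150,2]))
    for k,b in B.items(): print(k,fit(f,b))
    for k,b in {'lref':(328,204,378,222),'sref':(336,240,376,254)}.items(): print(k,fit(f,b,.016,.04))
    # ends by picture, z=.011
    for k,(a,c) in {'L175':((171,185.5),(179.5,216)),'S209':((212,187.5),(207.5,212)),'S165':((161.5,233),(168.5,259)),'L208':((201,226),(216,258))}.items():
        a,c=px2w(f,*a,z=.015),px2w(f,*c,z=.015);print(k,((a+c)/2).round(4),np.linalg.norm(a-c).round(4),np.degrees(np.arctan2(*(c-a)[1::-1])).round(1))
    # tray corners top (z=.03)
    T=[px2w(f,225+u/4.6,190+v/4.6,z=.03)[:2] for u,v in((95,27),(706,39),(716,345),(53,322))]
    T=np.array(T);print(T.round(4),T.mean(0).round(4));
    print(np.degrees(np.arctan2(*(T[1]-T[0])[::-1])),np.degrees(np.arctan2(*(T[2]-T[3])[::-1])))
E
```

```text
0.0188
table -0.0007447214390158031
L175 {'mid': array([ 0.4368, -0.3854]), 'L': 0.1054, 'ang': -161.8, 'n': 242, 'zmax': 0.026, 'rect': array([ 437. , -386. ,  105.3,   22.5,   18.7])}
S209 {'mid': array([ 0.4399, -0.2862]), 'L': 0.0743, 'ang': 174.3, 'n': 183, 'zmax': 0.0235, 'rect': array([ 439.7, -287.8,   22.5,   74.3,   83.8])}
S165 {'mid': array([ 0.579 , -0.3955]), 'L': 0.0803, 'ang': -161.6, 'n': 206, 'zmax': 0.0254, 'rect': array([ 579.5, -397.1,   80.6,   23. ,   17.1])}
L208 {'mid': array([ 0.5715, -0.2801]), 'L': 0.1035, 'ang': -151.4, 'n': 287, 'zmax': 0.0274, 'rect': array([ 571.5, -280.1,  103.6,   22.3,   28.4])}
purple {'mid': array([ 0.3759, -0.1986]), 'L': 0.0776, 'ang': 67.1, 'n': 176, 'zmax': 0.0247, 'rect': array([ 374.1, -197.8,   77.6,   23.9,   67.3])}
green {'mid': array([ 0.3049, -0.3203]), 'L': 0.0744, 'ang': 96.7, 'n': 169, 'zmax': 0.0269, 'rect': array([ 301.6, -320.7,   25.8,   74.4,    6.4])}
lref {'mid': array([0.5115, 0.1179]), 'L': 0.1155, 'ang': 88.8, 'n': 289, 'zmax': 0.0322, 'rect': array([510.5, 117.3, 113.5,  54.7,  83.8])}
sref {'mid': array([0.6148, 0.1077]), 'L': 0.0731, 'ang': 86.8, 'n': 223, 'zmax': 0.0307, 'rect': array([613.6, 107.7,  73. ,  20.3,  85.8])}
L175 [ 0.439  -0.3834  0.015 ] 0.1106 19.8
S209 [ 0.442  -0.2849  0.015 ] 0.0814 -4.1
S165 [ 0.5807 -0.3932  0.015 ] 0.0834 20.5
L208 [ 0.5745 -0.2779  0.015 ] 0.1083 26.1
[[ 0.4458 -0.1818]
 [ 0.4763  0.1823]
 [ 0.674   0.1634]
 [ 0.6388 -0.1977]] [ 0.5587 -0.0084]
85.21377655950074 84.44097056809773
```

Run:
```python
from h import *
f=ld('scene0')
c=lambda u,v,z:px2w(f,415+u/10,165+v/10,z=z)
P=cloud(f)
k=c(343,307,.151);print('plate ctr',k)
for m in((222,296),(250,350),(304,387),(368,410),(423,387),(464,351),(468,303)):
    p=c(*m,.152);print('mark',p.round(4),np.linalg.norm((p-k)[:2]).round(4),np.degrees(np.arctan2(*(p-k)[1::-1])).round(1))
a,b=c(388,230,.183),c(468,263,.183);print('ptr',a,b,np.degrees(np.arctan2(*(b-a)[1::-1])))
Q=P[170:210,430:470].reshape(-1,3);Q=Q[(Q[:,2]>.176)&(Q[:,2]<.195)];print(len(Q),Q.mean(0),Q[:,2].max())
r=cv2.minAreaRect(Q[:,:2].astype(np.float32)*1000);print(r)
Q=P[170:220,430:472].reshape(-1,3);Q=Q[(Q[:,2]>.14)&(Q[:,2]<.156)];r=cv2.minAreaRect(Q[:,:2].astype(np.float32)*1000);print('housing',r)
# bystanders
for n,b,lo,hi in(('jar',(170,260,210,302),.05,.12),('pan',(345,265,425,340),.05,.09),('handle',(415,285,480,310),.02,.09),('tray',(230,190,390,272),.026,.036)):
    Q=P[b[1]:b[3],b[0]:b[2]].reshape(-1,3);Q=Q[(Q[:,2]>lo)&(Q[:,2]<hi)];print(n,Q.min(0).round(3),Q.max(0).round(3),cv2.minAreaRect(Q[:,:2].astype(np.float32)*1000))
```

```text
plate ctr [0.55603268 0.33518583 0.151     ]
mark [0.5517 0.3055 0.152 ] 0.03 -98.3
mark [0.5676 0.3093 0.152 ] 0.0284 -65.9
mark [0.5789 0.3203 0.152 ] 0.0273 -33.0
mark [0.5863 0.3346 0.152 ] 0.0303 -1.1
mark [0.5807 0.3495 0.152 ] 0.0285 30.2
mark [0.5711 0.362  0.152 ] 0.0307 60.7
mark [0.5574 0.3662 0.152 ] 0.031 87.5
ptr [0.55531591 0.33876819 0.183     ] [0.56582323 0.35604593 0.183     ] 58.694461754126024
98 [0.55409158 0.33452317 0.18121089] 0.1857132327298458
((553.3855590820312, 335.5531311035156), (44.2393798828125, 15.428915023803711), 59.916297912597656)
housing ((553.1600952148438, 333.8489990234375), (84.34632873535156, 131.95639038085938), 85.5089111328125)
jar [ 0.682 -0.326  0.05 ] [ 0.725 -0.28   0.107] ((702.694091796875, -302.29022216796875), (44.16651916503906, 43.97608947753906), 12.377389907836914)
pan [0.704 0.082 0.05 ] [0.855 0.249 0.074] ((780.6531982421875, 156.03009033203125), (148.38372802734375, 150.33843994140625), 45.325889587402344)
handle [0.765 0.224 0.051] [0.807 0.368 0.081] ((791.2045288085938, 296.49029541015625), (142.29611206054688, 42.168556213378906), 85.39781951904297)
tray [ 0.445 -0.202  0.026] [0.669 0.181 0.035] ((556.955078125, -10.036346435546875), (369.3525085449219, 200.91921997070312), 85.03678894042969)
```

Call:
move_arm --linear '[[2.83, -2.83, 2], [2.83, -2.83, 2], [2.83, -2.83, 2], [2.83, -2.83, 0], [2.83, -2.83, 0], [2.83, -2.83, 0], [2.83, -2.83, 0], [2.83, -2.83, 0], [2.83, -2.83, 0], [2.83, -2.83, 0], [0, 0, 0]]' --angular '[[0, 0, -0.169], [0, 0, -0.169], [0, 0, -0.169], [0, 0, -0.169], [0, 0, -0.169], [0, 0, -0.169], [0, 0, -0.169], [0, 0, -0.169], [0, 0, -0.169], [0, 0, -0.169], [0, 0, 0]]' --jaw 4.5

```text
time: 1.52
position: [0.5552, 0.3331, 0.2487]
eef_rot: [-0.001, -0.494, 0.869, -0.0]
wrist_force: [-0.4, 0.5, -0.7]
grip_width: 0.512
```

```bash
cat >> h.py <<'E'
def yaw():
    w,x,y,z=get_obs()['eef_rot'];import scipy.spatial.transform as t
    R=t.Rotation.from_quat([x,y,z,w]).as_matrix();return np.degrees(np.arctan2(R[1,0],R[0,0])),R[:,2]
E
python3 - <<'E'
from h import *
o=get_obs();print(o['time'],o['position'],yaw(),o['joints'].round(2),o['wrist_force'])
snap('wrist','w1');f=snap('scene','s1')
crop('s1',415,150,495,210,10,'c4')
E
```

```text
1.525 [0.55516449 0.33310971 0.24865406] (np.float64(-120.76649749134991), array([-6.36477602e-04, -9.42978399e-04, -9.99999353e-01])) [ 0.84  0.28  0.04  0.   -1.33 -1.38] [-0.39822243  0.51833637 -0.74090247]
```

View pics/w1.png

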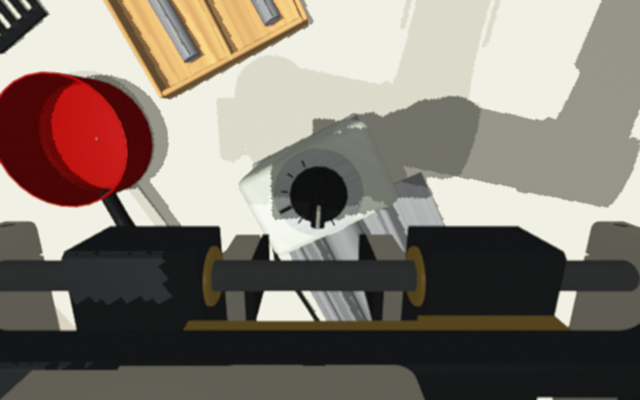

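Run:
```python
from h import *
f=ld('w1')
crop('w1',260,140,380,240,6,'c5')
P=cloud(f);Q=P[165:229,285:350].reshape(-1,3);Q=Q[(Q[:,2]>.176)&(Q[:,2]<.19)];print(len(Q),cv2.minAreaRect(Q[:,:2].astype(np.float32)*1000))
```

```text
804 ((552.7899780273438, 335.29217529296875), (45.55718231201172, 11.980006217956543), 55.9725227355957)
```

View pics/c5.png

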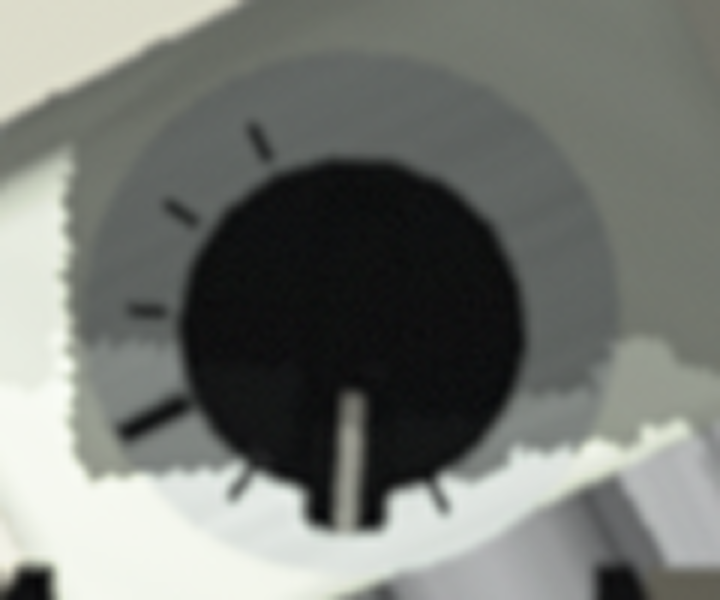

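Run:
```python
from h import *
f=ld('w1')
c=lambda u,v,z:px2w(f,260+u/6,140+v/6,z=z)[:2]
M=[c(u,v,.152) for u,v in((260,142),(182,213),(147,311),(155,420),(242,483),(440,497))]
a=np.radians([-90,-60,-30,0,30,90])
# fit center,yaw,r
from scipy.optimize import least_squares
g=lambda p:np.ravel([p[0]+p[3]*np.cos(a+p[2])-np.array(M)[:,0],p[1]+p[3]*np.sin(a+p[2])-np.array(M)[:,1]])
s=least_squares(g,[.553,.335,-.09,.033]);print(s.x,np.degrees(s.x[2]),np.abs(s.fun).max())
d=c(187,405,.152)-c(122,435,.152);print('longmark line',np.degrees(np.arctan2(*(-d)[::-1])))
d=c(347,525,.183)-c(353,395,.183);print('ptr',np.degrees(np.arctan2(*d[::-1])))
```

```text
[ 0.5530683   0.33640586 -0.07863397  0.03088677] -4.505394524280804 0.0023448160870778167
longmark line -5.31345028502336
ptr 56.91326148583417
```

Call:
move_arm --linear '[[-0.2, 0.25, -2.4], [0, 0, -3], [0, 0, -2], [0, 0, -1], [0, 0, 0]]' --angular '[[0, 0, -0.05], [0, 0, 0], [0, 0, 0], [0, 0, 0], [0, 0, 0]]'

```text
time: 2.25
position: [0.5513, 0.3381, 0.1649]
eef_rot: [-0.0, -0.475, 0.88, -0.0]
wrist_force: [-0.8, -0.6, 0.9]
grip_width: 0.515
```

Call:
move_arm --linear '[[0, 0, 0], [0, 0, 0], [0, 0, 0], [0, 0, 0]]' --angular '[[0, 0, 0], [0, 0, 0], [0, 0, 0], [0, 0, 0]]' --jaw 0

```text
time: 2.75
position: [0.5519, 0.3378, 0.1655]
eef_rot: [0.0, -0.474, 0.88, 0.0]
wrist_force: [0.1, 1.2, 0.1]
grip_width: 0.119
```

Run:
```python
from h import *
o=get_obs();print(o['time'],o['position'],yaw(),o['joints'].round(2),o['wrist_force'],o['grip_width']*88,o['ft_torque'])
```

```text
2.75 [0.55186198 0.33778111 0.1655275 ] (np.float64(-123.35254801712671), array([ 2.19851712e-04,  3.20704170e-04, -9.99999924e-01])) [ 0.85  0.33 -0.09 -0.   -1.15 -1.43] [0.06754405 1.153984   0.06377602] 10.482194142178503 [ 0.06656193 -0.05053387 -0.02353923]
```

Call:
move_arm --linear '[[0.05, -0.1, 0], [0.05, -0.05, 0], [0, 0, 0], [0, 0, 0], [0, 0, 0], [0, 0, 0], [0, 0, 0], [0, 0, 0], [0, 0, 0], [0, 0, 0]]' --angular '[[0, 0, -0.134], [0, 0, -0.134], [0, 0, -0.134], [0, 0, -0.134], [0, 0, -0.134], [0, 0, -0.134], [0, 0, -0.134], [0, 0, -0.138], [0, 0, 0], [0, 0, 0]]'

```text
time: 4.0
position: [0.5528, 0.3362, 0.1653]
eef_rot: [0.0, 0.042, 0.999, 0.0]
wrist_force: [1.5, -0.9, 0.1]
grip_width: 0.007
```

Run:
```python
from h import *
o=get_obs();print(o['time'],o['position'],yaw(),o['joints'].round(2),o['wrist_force'],o['grip_width']*88,o['ft_torque'])
```

```text
4.0 [0.55283958 0.33623636 0.16529577] (np.float64(175.17270305152215), array([ 3.23187195e-05,  2.85365911e-06, -9.99999999e-01])) [ 0.85  0.33 -0.09  0.   -1.15 -2.5 ] [ 1.45189989 -0.89933208  0.08843251] 0.6298069110026259 [ 0.0596572  -0.18109933 -0.03749202]
```

Run:
```python
from h import *
snap('scene','s2');crop('s2',400,120,500,210,7,'c6');snap('side','d2');crop('d2',220,90,340,190,6,'c7')
```

```text
(no output)
```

View pics/c6.png

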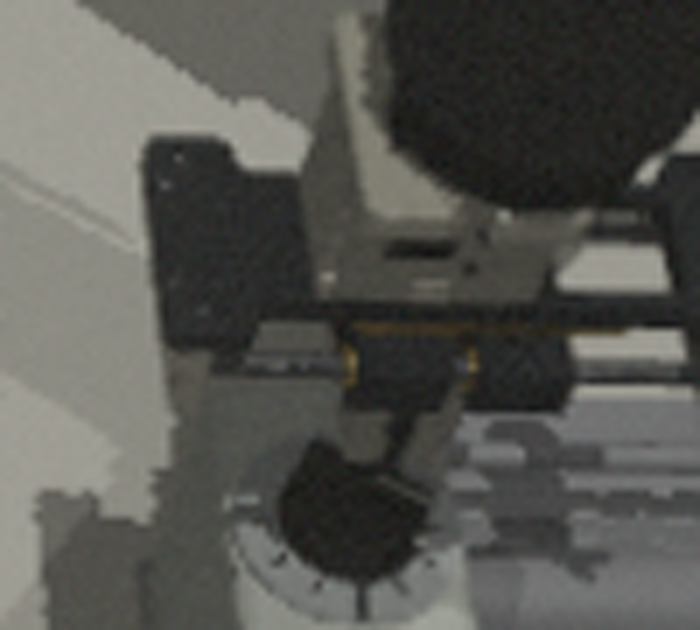

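View pics/c7.png

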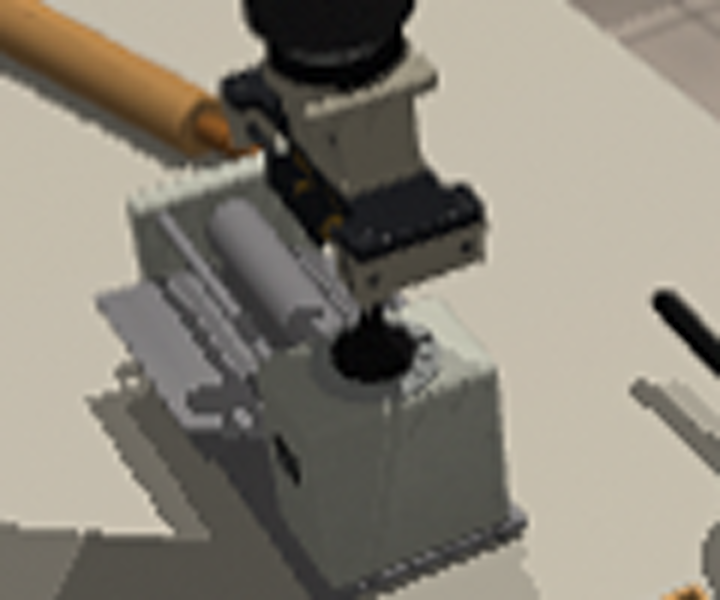

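Run:
```python
from h import *
f=ld('s2');print(w2px(f,[.5528,.3362,.165]),w2px(f,[.5528,.3362,.185]),w2px(f,[.5528,.3362,.215]))
fw=snap('wrist','w2');print(w2px(fw,[.5528,.3362,.165]));print(get_obs()['grip_width'])
P=cloud(f)
for v in range(170,192,2): print(v,[ '%d'%(1000*P[v,u,2]) for u in range(446,468,2)],[ '%d'%(1000*P[v,u,0]) for u in range(446,468,4)])
```

```text
[450.7655559 191.3870266] [452.72803054 186.70754961] [455.78297488 179.4056738 ]
[314.85481414 226.35545963]
0.003989815423659671
170 ['285', '282', '289', '293', '291', '292', '293', '292', '291', '269', '284'] ['575', '579', '580', '582', '581', '577']
172 ['282', '284', '287', '290', '292', '289', '290', '294', '291', '292', '284'] ['578', '582', '587', '586', '587', '582']
174 ['0', '-2', '281', '288', '289', '288', '287', '288', '288', '289', '281'] ['383', '583', '590', '588', '589', '585']
176 ['151', '149', '280', '282', '280', '283', '284', '281', '281', '244', '275'] ['497', '588', '588', '591', '590', '587']
178 ['150', '208', '273', '275', '272', '273', '274', '275', '271', '236', '274'] ['502', '588', '588', '590', '588', '591']
180 ['150', '205', '221', '227', '226', '224', '225', '225', '228', '226', '85'] ['508', '558', '561', '562', '564', '467']
182 ['151', '152', '216', '218', '219', '217', '215', '222', '216', '83', '82'] ['515', '560', '562', '560', '562', '471']
184 ['180', '181', '214', '215', '213', '210', '209', '213', '215', '133', '131'] ['541', '564', '564', '562', '566', '511']
186 ['181', '182', '184', '185', '203', '200', '153', '147', '147', '128', '128'] ['547', '549', '562', '530', '527', '515']
188 ['181', '179', '183', '182', '181', '181', '182', '154', '146', '79', '81'] ['553', '554', '554', '555', '532', '490']
190 ['168', '173', '175', '178', '181', '181', '183', '180', '151', '85', '82'] ['550', '555', '560', '562', '541', '497']
```

View pics/w2.png

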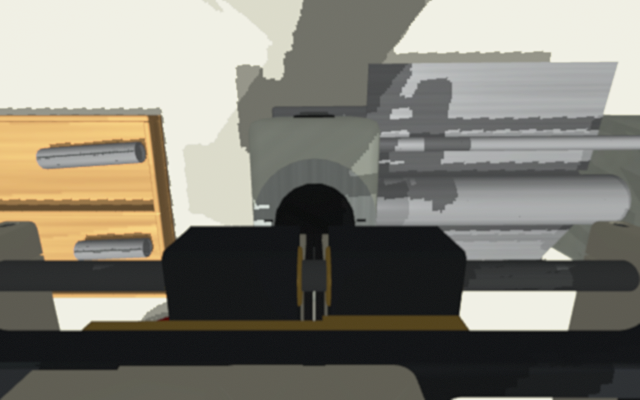

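Run:
```python
from h import *
crop('scene0',490,20,600,110,7,'c8')
f=ld('scene0');p=np.array([.2706,.6179,.1885]);print(w2px(f,p),w2px(f,p+[0,0,.0188]))
j=np.radians(66.3);d=.044*np.array([np.cos(j),np.sin(j),0])
for s in(-1,1):print(w2px(f,p+s*d))
P=cloud(f);Q=P[20:110,490:600].reshape(-1,3);Q=Q[(Q[:,2]>.12)&(Q[:,2]<.45)];print(Q.min(0))
print(np.sort(Q[:,2])[:40].round(3))
```

```text
[527.58868476  98.65812465] [530.00060493  93.77793557]
[512.25387201  94.46851252]
[542.95104132 102.91154339]
[0.19981409 0.51432022 0.22540785]
[0.225 0.226 0.227 0.227 0.227 0.228 0.228 0.228 0.229 0.229 0.229 0.229
 0.23  0.231 0.232 0.232 0.232 0.232 0.232 0.233 0.233 0.233 0.233 0.234
 0.234 0.234 0.234 0.234 0.234 0.235 0.235 0.235 0.235 0.235 0.235 0.235
 0.235 0.236 0.236 0.237]
```

View pics/c8.png

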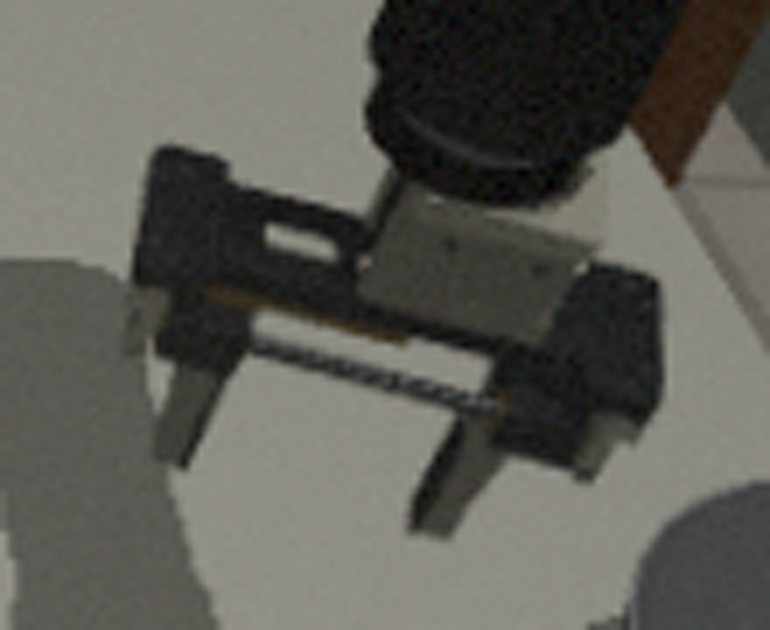

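The fingers closed on air. In the camera's depth data the real fingertips sit about 37 mm above the reported TCP, both at the start (0.226 against 0.189) and now (about 0.202 against 0.165). The knob hasn't moved. I'll open, turn back and go lower, checking force.

Call:
move_arm --linear '[[0, 0, 0], [0, 0, 0], [0, 0, 0], [0, 0, 0], [0, 0, 0], [0, 0, 0], [0, 0, 0], [0, 0, -1], [0, 0, -1], [0, 0, -0.8], [0, 0, -0.6], [0, 0, 0]]' --angular '[[0, 0, 0.154], [0, 0, 0.154], [0, 0, 0.154], [0, 0, 0.154], [0, 0, 0.154], [0, 0, 0.154], [0, 0, 0.148], [0, 0, 0], [0, 0, 0], [0, 0, 0], [0, 0, 0], [0, 0, 0]]' --jaw 4.5

```text
time: 5.65
position: [0.5526, 0.336, 0.1306]
eef_rot: [-0.001, -0.473, 0.881, -0.0]
wrist_force: [0.3, -0.2, 0.0]
grip_width: 0.514
```

Run:
```python
from h import *
o=get_obs();print(o['time'],o['position'],yaw(),o['wrist_force'],o['grip_width'])
f=snap('scene','s3');crop('s3',400,120,500,210,7,'c9');P=cloud(f)
Q=P[150:200,430:490].reshape(-1,3);
for v in range(176,196,2): print(v,['%d'%(1000*P[v,u,2]) for u in range(436,476,2)])
snap('side','d3');crop('d3',220,90,340,190,6,'c10')
```

```text
5.65 [0.55257598 0.33600629 0.13055808] (np.float64(-123.60291351664006), array([-7.70681561e-04, -8.31013516e-04, -9.99999358e-01])) [ 0.27545696 -0.17506487  0.03316783] 0.5143039228524116
176 ['148', '259', '256', '256', '274', '277', '279', '281', '282', '286', '287', '292', '294', '297', '298', '302', '286', '251', '249', '83']
178 ['255', '256', '257', '275', '274', '276', '277', '278', '275', '282', '282', '284', '289', '289', '294', '289', '273', '249', '83', '89']
180 ['275', '275', '277', '274', '275', '277', '274', '275', '273', '275', '272', '280', '282', '283', '286', '285', '248', '248', '84', '85']
182 ['273', '272', '275', '275', '275', '276', '274', '278', '275', '274', '276', '275', '274', '278', '279', '276', '247', '87', '82', '84']
184 ['275', '276', '274', '273', '274', '275', '276', '276', '277', '276', '274', '276', '274', '274', '275', '255', '255', '257', '130', '130']
186 ['275', '274', '275', '276', '275', '276', '273', '274', '275', '275', '275', '273', '275', '276', '275', '255', '257', '256', '128', '127']
188 ['275', '274', '274', '275', '275', '275', '279', '275', '275', '275', '276', '275', '275', '273', '257', '256', '255', '253', '82', '85']
190 ['276', '273', '275', '272', '274', '277', '275', '274', '273', '275', '274', '276', '275', '278', '254', '256', '254', '80', '81', '80']
192 ['271', '273', '277', '275', '276', '277', '275', '274', '277', '275', '276', '278', '277', '272', '277', '255', '253', '86', '83', '80']
194 ['262', '266', '270', '276', '272', '274', '275', '275', '274', '276', '275', '275', '275', '274', '274', '275', '79', '79', '79', '80']
```

View pics/c9.png

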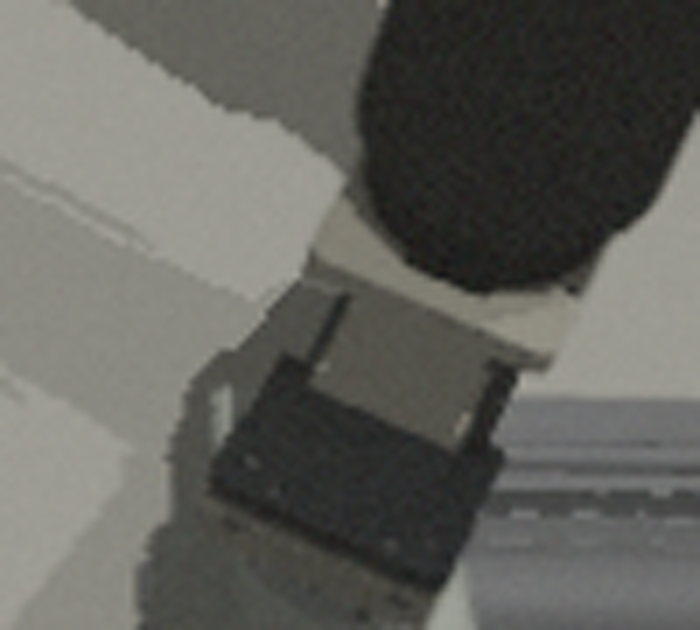

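View pics/c10.png

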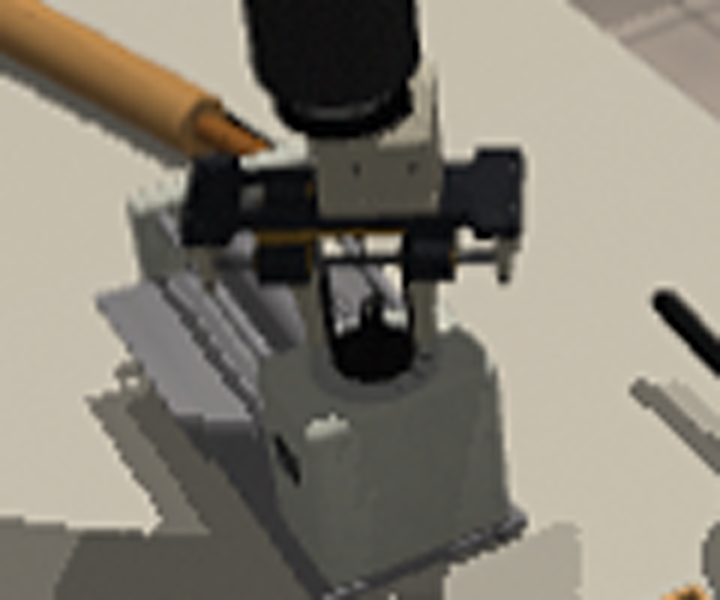

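The side crop shows the fingers on both sides of the bar, which is at (372,315). Closing now.

Call:
move_arm --linear '[[0, 0, 0], [0, 0, 0], [0, 0, 0], [0, 0, 0], [0, 0, 0], [0, 0, 0]]' --angular '[[0, 0, 0], [0, 0, 0], [0, 0, 0], [0, 0, 0], [0, 0, 0], [0, 0, 0]]' --jaw 0

```text
time: 6.5
position: [0.5525, 0.3365, 0.1313]
eef_rot: [-0.0, -0.473, 0.881, 0.0]
wrist_force: [-3.5, 1.5, 2.0]
grip_width: 0.135
```

Gripped: 0.135 of full opening is 12 mm, the bar's thickness. Turning.

Call:
move_arm --linear '[[0, 0, 0], [0, 0, 0], [0, 0, 0], [0, 0, 0], [0, 0, 0], [0, 0, 0], [0, 0, 0], [0, 0, 0], [0, 0, 0], [0, 0, 0]]' --angular '[[0, 0, -0.134], [0, 0, -0.134], [0, 0, -0.134], [0, 0, -0.134], [0, 0, -0.134], [0, 0, -0.134], [0, 0, -0.134], [0, 0, -0.138], [0, 0, 0], [0, 0, 0]]'

```text
time: 7.75
position: [0.5524, 0.3368, 0.1314]
eef_rot: [-0.0, 0.044, 0.999, 0.0]
wrist_force: [-4.5, 3.6, 1.8]
grip_width: 0.135
```

Call:
move_arm --linear '[[0, 0, 0], [0, 0, 0], [0, 0, 3], [0, 0, 4], [-2, -4, 4], [-2, -5, 1]]' --angular '[[0, 0, 0], [0, 0, 0], [0, 0, 0], [0, 0, 0], [0, 0, 0], [0, 0, 0]]' --jaw 5.0

```text
time: 8.5
position: [0.5137, 0.2462, 0.2537]
eef_rot: [0.002, 0.045, 0.999, 0.001]
wrist_force: [0.7, -0.5, -0.0]
grip_width: 0.574
```

Run:
```python
from h import *
o=get_obs();print(o['time'],o['position'],yaw(),o['wrist_force'],o['grip_width'])
f=snap('scene','s4');crop('s4',415,165,495,225,9,'c11')
P=cloud(f);Q=P[178:205,435:470].reshape(-1,3);Q=Q[(Q[:,2]>.176)&(Q[:,2]<.19)];print(len(Q),cv2.minAreaRect(Q[:,:2].astype(np.float32)*1000))
f=snap('wrist','w4')
```

```text
8.5 [0.51372769 0.24618498 0.25373749] (np.float64(174.87868560139904), array([ 0.00348801,  0.00173845, -0.99999241])) [ 0.67834462 -0.46702359 -0.03253979] 0.5737244903362686
93 ((553.0807495117188, 336.4681396484375), (13.829079627990723, 46.62077331542969), 84.58747100830078)
```

View pics/c11.png

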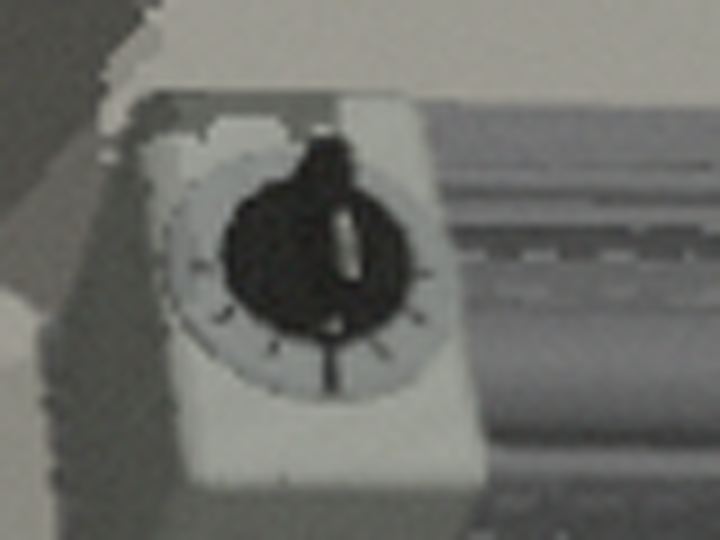

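View pics/w4.png

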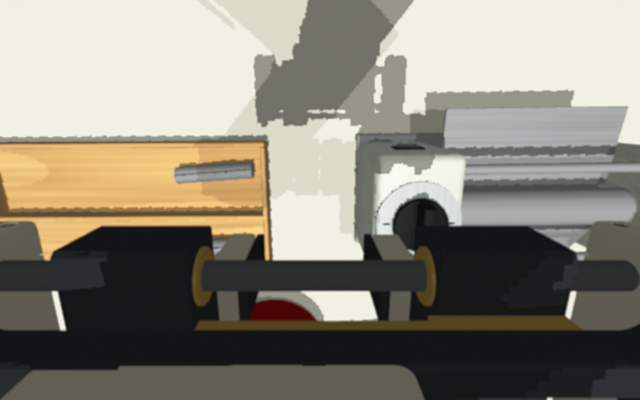

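The knob bar now lies at -5.4° in the world frame and the long mark at about -5°, so the knob is set. Next is the first long tube, the one at scene pixel (208,242).

Call:
move_arm --linear '[[0.53, -4.78, 0], [0.53, -4.78, 0], [0.53, -4.78, 0], [0.53, -4.78, 0], [0.53, -4.78, 0], [0.53, -4.78, 0], [0.53, -4.78, 0], [0.53, -4.78, 0], [0.53, -4.78, -2], [0.53, -4.78, -3], [0.53, -4.78, -3], [0, 0, 0]]' --angular '[[0, 0, 0.053], [0, 0, 0.053], [0, 0, 0.053], [0, 0, 0.053], [0, 0, 0.053], [0, 0, 0.053], [0, 0, 0.053], [0, 0, 0.053], [0, 0, 0.053], [0, 0, 0.053], [0, 0, 0.053], [0, 0, 0]]'

```text
time: 10.1
position: [0.5691, -0.2821, 0.1671]
eef_rot: [-0.003, -0.242, 0.97, 0.001]
wrist_force: [-0.5, 0.7, -0.3]
grip_width: 0.571
```

Run:
```python
from h import *
o=get_obs();print(o['time'],o['position'],yaw(),o['joints'].round(2),o['wrist_force'],o['grip_width'])
snap('wrist','w5');snap('side','d5')
```

```text
10.1 [ 0.56911651 -0.28212471  0.16710256] (np.float64(-151.98113266364908), array([-0.00629466,  0.00106943, -0.99997962])) [-0.15  0.31 -0.11 -0.   -1.16 -0.93] [-0.47783308  0.72573122 -0.26606931] 0.5705246945351853
```

View pics/w5.png

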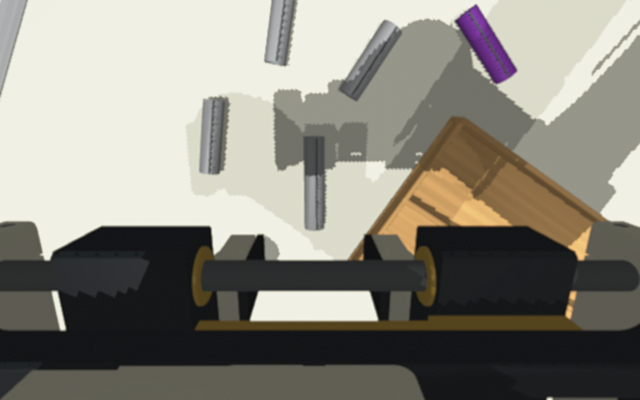

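View pics/d5.png

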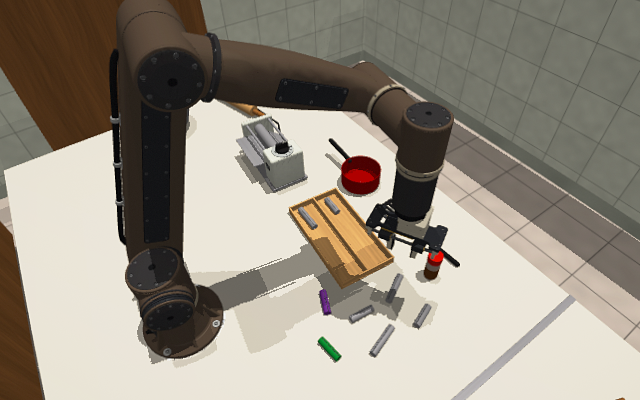

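Run:
```python
from h import *
f=ld('w5')
for k,b in {'L208':(295,132,335,234),'S165':(192,90,235,180),'S209':(330,12,405,104)}.items(): print(k,fit(f,b,.009,.03))
a,c=px2w(f,314.5,137,z=.018),px2w(f,315,229,z=.018);print((a+c)/2,np.linalg.norm(a-c),np.degrees(np.arctan2(*(c-a)[1::-1])))
```

```text
L208 {'mid': array([ 0.5731, -0.2808]), 'L': 0.1005, 'ang': -151.8, 'n': 1873, 'zmax': 0.024, 'rect': array([ 573.2, -280.9,  100.6,   21.9,   27.8])}
S165 {'mid': array([ 0.5784, -0.3958]), 'L': 0.0749, 'ang': -160.0, 'n': 1603, 'zmax': 0.0236, 'rect': array([ 579. , -397.2,   74.9,   21.1,   20.1])}
S209 {'mid': array([ 0.4391, -0.2902]), 'L': 0.075, 'ang': 174.7, 'n': 1877, 'zmax': 0.0241, 'rect': array([ 439.1, -289.8,   22. ,   75.1,   84.8])}
[ 0.57236266 -0.27962876  0.018     ] 0.09901800672172135 28.370395764972205
```

Call:
move_arm --linear '[[0.2, 0, -4], [0, 0, -5], [0, 0, -5], [0, 0, -3], [0, 0, -1.5], [0, 0, 0]]' --angular '[[0, 0, 0], [0, 0, 0], [0, 0, 0], [0, 0, 0], [0, 0, 0], [0, 0, 0]]'

```text
time: 10.95
position: [0.5735, -0.2789, -0.0135]
eef_rot: [-0.0, -0.244, 0.97, -0.0]
wrist_force: [-0.5, -0.1, 0.4]
grip_width: 0.571
```

Run:
```python
from h import *
o=get_obs();print(o['time'],o['position'],yaw(),o['joints'].round(2),o['wrist_force'],o['grip_width'])
f=snap('side','d6');crop('d6',350,200,450,300,7,'c12');f=snap('scene','s6');crop('s6',160,190,260,290,7,'c13')
```

```text
10.95 [ 0.57353679 -0.27893605 -0.01347575] (np.float64(-151.7618417254675), array([-5.55660554e-05, -1.17668475e-04, -9.99999992e-01])) [-0.15  0.49 -0.3   0.   -0.78 -0.93] [-0.45704976 -0.13465653  0.4046179 ] 0.5708601855451862
```

View pics/c12.png

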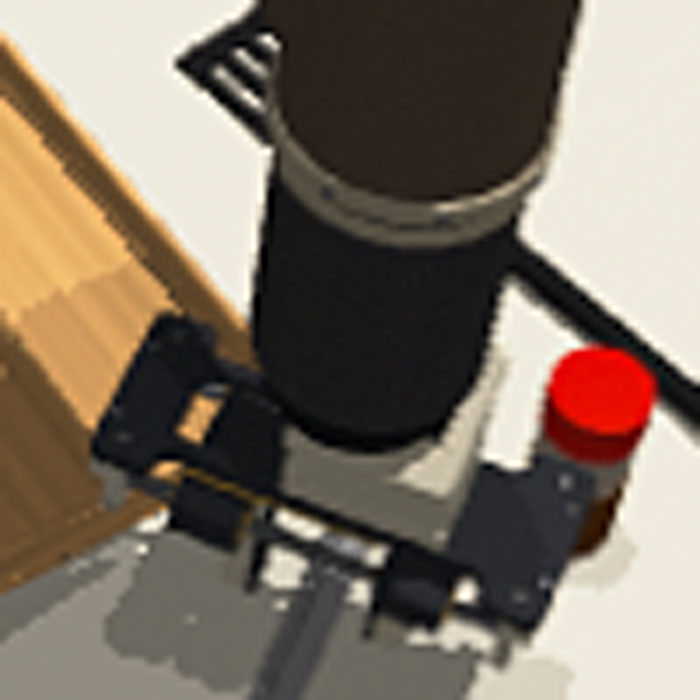

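View pics/c13.png

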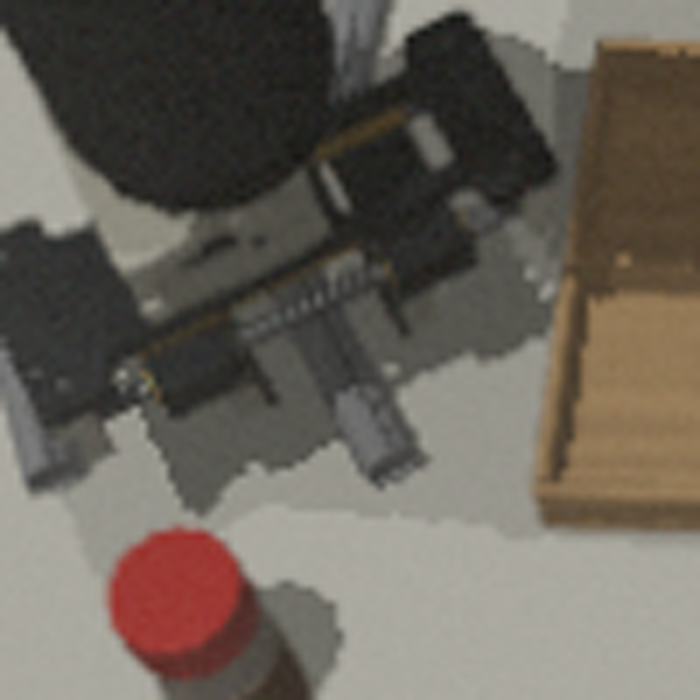

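Call:
move_arm --linear '[[0, -0.1, -0.7], [0, 0, -0.6], [0, 0, -0.3], [0, 0, 0]]' --angular '[[0, 0, 0], [0, 0, 0], [0, 0, 0], [0, 0, 0]]'

```text
time: 11.55
position: [0.5728, -0.2806, -0.0301]
eef_rot: [-0.0, -0.243, 0.97, 0.0]
wrist_force: [0.1, -0.2, -0.5]
grip_width: 0.569
```

Call:
move_arm --linear '[[0, 0, -0.2], [0, 0, 0]]' --angular '[[0, 0, 0], [0, 0, 0]]'

```text
time: 11.8
position: [0.5731, -0.2805, -0.0318]
eef_rot: [-0.0, -0.243, 0.97, 0.0]
wrist_force: [-0.0, 0.7, -0.2]
grip_width: 0.567
```

Call:
move_arm --linear '[[0, 0, 0], [0, 0, 0], [0, 0, 0], [0, 0, 0], [0, 0, 0]]' --angular '[[0, 0, 0], [0, 0, 0], [0, 0, 0], [0, 0, 0], [0, 0, 0]]' --jaw 0

```text
time: 12.42
position: [0.5731, -0.2805, -0.0317]
eef_rot: [0.0, -0.243, 0.97, -0.0]
wrist_force: [-0.2, 1.1, 0.2]
grip_width: 0.245
```

Call:
move_arm --linear '[[0, 0, 2], [0, 0, 4], [0, 0, 4], [-1.22, 2.68, 0], [-1.22, 2.68, 0], [-1.22, 2.68, 0], [-1.22, 2.68, 0], [-1.22, 2.68, 0], [-1.22, 2.68, 0], [0, 0, 0], [0, 0, 0]]' --angular '[[0, 0, 0], [0, 0, 0], [0, 0, 0], [0, 0, 0.165], [0, 0, 0.165], [0, 0, 0.165], [0, 0, 0.165], [0, 0, 0.165], [0, 0, 0.166], [0, 0, 0], [0, 0, 0]]'

```text
time: 13.8
position: [0.5003, -0.1198, 0.0685]
eef_rot: [0.0, -0.675, 0.738, -0.0]
wrist_force: [-1.0, 0.3, -0.3]
grip_width: 0.242
```

Run:
```python
from h import *
o=get_obs();print(o['time'],o['position'],yaw(),o['wrist_force'],o['grip_width'])
f=snap('scene','s7');crop('s7',180,140,340,270,5,'c14');f=snap('wrist','w7')
```

```text
13.8 [ 0.50025978 -0.11976222  0.06848289] (np.float64(-95.09912141677304), array([ 5.41105030e-04, -6.16791588e-05, -9.99999852e-01])) [-1.00243219  0.26371786 -0.32043236] 0.2418368692216214
```

View pics/c14.png

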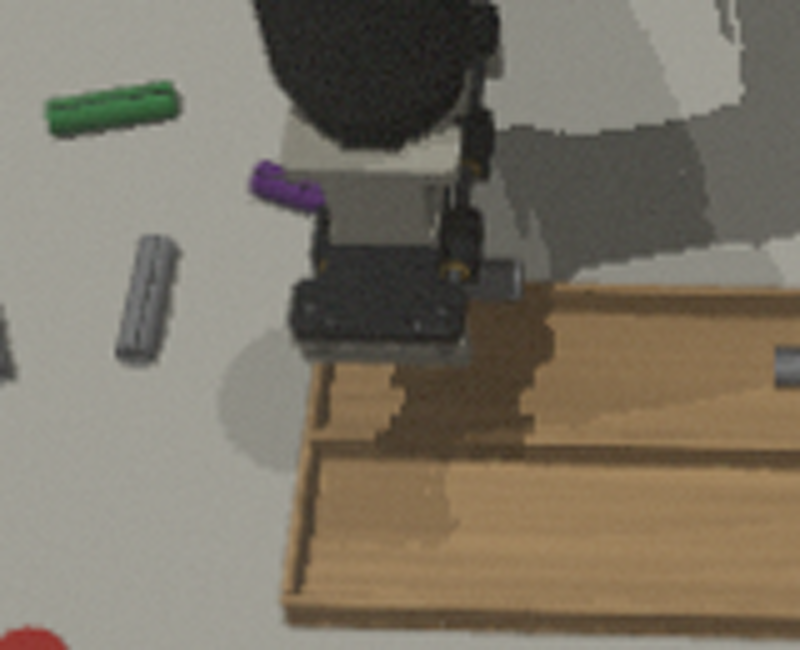

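View pics/w7.png

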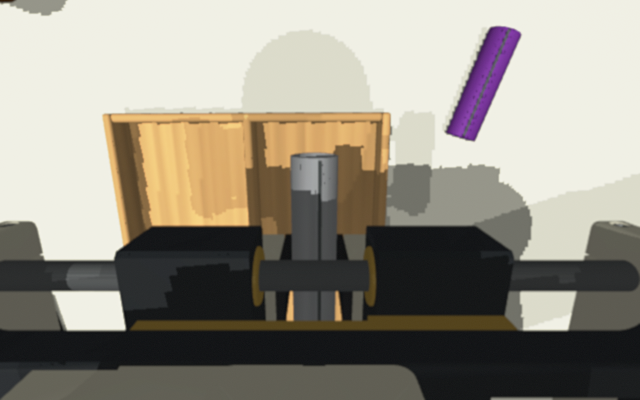

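Call:
move_arm --linear '[[0, 0, -3.5], [0, 0, -3], [0, 0, -1.5], [0, 0, -0.8], [0, 0, -0.4], [0, 0, -0.2], [0, 0, 0]]' --angular '[[0, 0, 0], [0, 0, 0], [0, 0, 0], [0, 0, 0], [0, 0, 0], [0, 0, 0], [0, 0, 0]]'

```text
time: 14.78
position: [0.5003, -0.1197, -0.0253]
eef_rot: [0.0, -0.675, 0.738, -0.0]
wrist_force: [-0.0, 1.2, -0.3]
grip_width: 0.248
```

Call:
move_arm --linear '[[0, 0, 0], [0, 0, 0], [0, 0, 2], [0, 0, 4], [0, 0, 4]]' --angular '[[0, 0, 0], [0, 0, 0], [0, 0, 0], [0, 0, 0], [0, 0, 0]]' --jaw 3.2

```text
time: 15.4
position: [0.4996, -0.1198, 0.0753]
eef_rot: [-0.0, -0.675, 0.738, 0.0]
wrist_force: [0.8, 0.8, 0.5]
grip_width: 0.361
```

Call:
move_arm --linear '[[-0.9, -3.8, 2], [-0.9, -3.8, 2], [-0.9, -3.8, 0], [-0.9, -3.8, 0], [-0.9, -3.8, 0], [-0.9, -3.8, 0], [-0.9, -3.8, 0], [0, 0, 0]]' --angular '[[0, 0, -0.1656], [0, 0, -0.1656], [0, 0, -0.1656], [0, 0, -0.1656], [0, 0, -0.1656], [0, 0, -0.1656], [0, 0, -0.1656], [0, 0, 0]]' --jaw 5.0

```text
time: 16.4
position: [0.436, -0.3877, 0.114]
eef_rot: [-0.0, -0.159, 0.987, 0.0]
wrist_force: [0.4, 0.2, 0.2]
grip_width: 0.572
```

Run:
```python
from h import *
o=get_obs();print(o['time'],o['position'],yaw(),o['wrist_force'],o['grip_width'])
f=snap('scene','s8');crop('s8',150,150,390,280,3.3,'c15');f=snap('wrist','w8')
print(fit(f,(285,100,345,236),.009,.03))
```

```text
16.4 [ 0.43596119 -0.3876705   0.11396115] (np.float64(-161.72202507708258), array([-4.91804261e-04, -3.48622814e-06, -9.99999879e-01])) [0.37389068 0.18604687 0.18993691] 0.571986747932834
{'mid': array([ 0.434 , -0.3883]), 'L': 0.0941, 'ang': -162.0, 'n': 2429, 'zmax': 0.0237, 'rect': array([ 434. , -388.2,   94. ,   22. ,   18. ])}
```

View pics/c15.png

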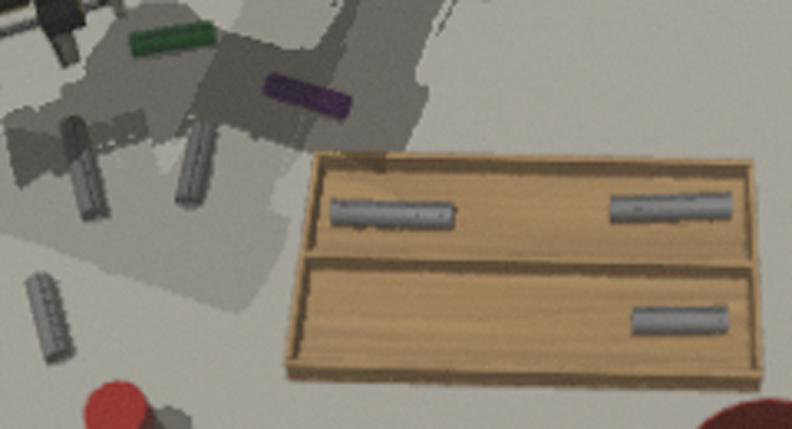

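View pics/w8.png

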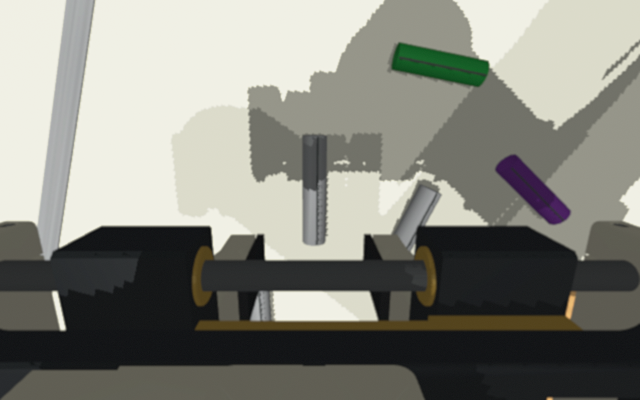

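The first long tube lies in the upper lane. Tube two, at wrist pixel (314,190), is centred at about (0.437,-0.387) and is 100 mm long. I'll descend and grip it.

Call:
move_arm --linear '[[0.1, 0, -4], [0, 0, -5], [0, 0, -3], [0, 0, -1.5], [0, 0, -0.7], [0, 0, -0.37], [0, 0, 0]]' --angular '[[0, 0, 0], [0, 0, 0], [0, 0, 0], [0, 0, 0], [0, 0, 0], [0, 0, 0], [0, 0, 0]]'

```text
time: 17.38
position: [0.4385, -0.3859, -0.0307]
eef_rot: [0.001, -0.161, 0.987, -0.0]
wrist_force: [-0.4, -0.4, 0.4]
grip_width: 0.569
```

Call:
move_arm --linear '[[0, 0, 0], [0, 0, 0], [0, 0, 0], [0, 0, 0], [0, 0, 0]]' --angular '[[0, 0, 0], [0, 0, 0], [0, 0, 0], [0, 0, 0], [0, 0, 0]]' --jaw 0

```text
time: 18.0
position: [0.438, -0.3858, -0.0312]
eef_rot: [0.0, -0.161, 0.987, -0.0]
wrist_force: [-0.0, -0.0, 3.2]
grip_width: 0.247
```

Call:
move_arm --linear '[[0, 0, 2], [0, 0, 4], [0, 0, 4], [0.8, 4.27, 0], [0.8, 4.27, 0], [0.8, 4.27, 0], [0.8, 4.27, 0], [0.8, 4.27, 0], [0.8, 4.27, 0], [0.8, 4.27, 0], [0.8, 4.27, 0], [0.8, 4.27, 0], [0, 0, 0], [0, 0, 0]]' --angular '[[0, 0, 0], [0, 0, 0], [0, 0, 0], [0, 0, 0.129], [0, 0, 0.129], [0, 0, 0.129], [0, 0, 0.129], [0, 0, 0.129], [0, 0, 0.129], [0, 0, 0.129], [0, 0, 0.129], [0, 0, 0.129], [0, 0, 0], [0, 0, 0]]'

```text
time: 19.75
position: [0.5095, -0.0014, 0.0683]
eef_rot: [-0.0, -0.676, 0.737, 0.0]
wrist_force: [0.4, -0.0, 0.0]
grip_width: 0.246
```

Run:
```python
from h import *
o=get_obs();print(o['time'],o['position'],yaw(),o['wrist_force'],o['grip_width'])
f=snap('wrist','w9')
```

```text
19.75 [ 0.50948958 -0.0014037   0.06832756] (np.float64(-94.95087360308578), array([-6.74629506e-04, -1.16750909e-04, -9.99999766e-01])) [ 0.42801698 -0.00904441  0.01836563] 0.24621457844247938
```

View pics/w9.png

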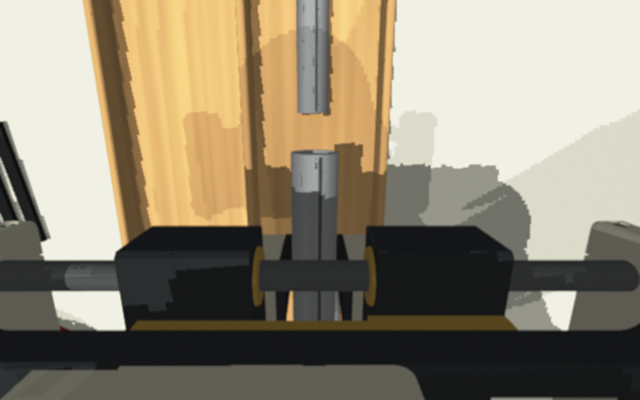

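Run:
```python
from h import *
f=ld('w9');print(px2w(f,313,113,z=.02)[1],px2w(f,314,153,z=.115)[1])
```

```text
-0.0705167940553938 -0.05336724409928619
```

Call:
move_arm --linear '[[0, 0, -3.5], [0, 0, -3], [0, 0, -1.5], [0, 0, -0.8], [0, 0, -0.4], [0, 0, 0]]' --angular '[[0, 0, 0], [0, 0, 0], [0, 0, 0], [0, 0, 0], [0, 0, 0], [0, 0, 0]]'

```text
time: 20.55
position: [0.5103, -0.0014, -0.023]
eef_rot: [0.0, -0.676, 0.737, -0.0]
wrist_force: [1.0, -0.2, 0.7]
grip_width: 0.247
```

Call:
move_arm --linear '[[0, 0, -0.25], [0, 0, 0]]' --angular '[[0, 0, 0], [0, 0, 0]]'

```text
time: 20.8
position: [0.5101, -0.0013, -0.0257]
eef_rot: [0.0, -0.676, 0.737, -0.0]
wrist_force: [-0.2, -0.5, 0.5]
grip_width: 0.245
```

Call:
move_arm --linear '[[0, 0, 0], [0, 0, 0], [0, 0, 2], [0, 0, 4], [0, 0, 4]]' --angular '[[0, 0, 0], [0, 0, 0], [0, 0, 0], [0, 0, 0], [0, 0, 0]]' --jaw 3.2

```text
time: 21.42
position: [0.5096, -0.0015, 0.075]
eef_rot: [-0.0, -0.676, 0.737, 0.0]
wrist_force: [0.3, -0.2, 0.1]
grip_width: 0.367
```

Call:
move_arm --linear '[[-0.79, -3.21, 2], [-0.79, -3.21, 2], [-0.79, -3.21, 0], [-0.79, -3.21, 0], [-0.79, -3.21, 0], [-0.79, -3.21, 0], [-0.79, -3.21, 0], [-0.79, -3.21, 0], [-0.79, -3.21, 0], [0, 0, 0]]' --angular '[[0, 0, -0.175], [0, 0, -0.175], [0, 0, -0.175], [0, 0, -0.175], [0, 0, -0.175], [0, 0, -0.175], [0, 0, -0.175], [0, 0, -0.175], [0, 0, -0.175], [0, 0, 0]]' --jaw 5.0

```text
time: 22.68
position: [0.438, -0.2918, 0.1139]
eef_rot: [-0.0, 0.047, 0.999, 0.0]
wrist_force: [-0.7, 1.1, 0.1]
grip_width: 0.57
```

Run:
```python
from h import *
o=get_obs();print(o['time'],o['position'],yaw(),o['wrist_force'],o['grip_width'])
f=snap('wrist','w10')
print(fit(f,(285,100,345,240),.009,.03))
f=snap('scene','s10');crop('s10',150,150,390,280,3.3,'c16')
```

```text
22.675 [ 0.43804826 -0.29179626  0.11385794] (np.float64(174.5883909915257), array([-4.57565672e-04,  3.65119030e-05, -9.99999895e-01])) [-0.72048737  1.09070182  0.13474026] 0.5700106286336122
{'mid': array([ 0.4391, -0.2896]), 'L': 0.0756, 'ang': 174.6, 'n': 1948, 'zmax': 0.0234, 'rect': array([ 439.1, -289.5,   21.8,   75.7,   85.2])}
```

View pics/w10.png

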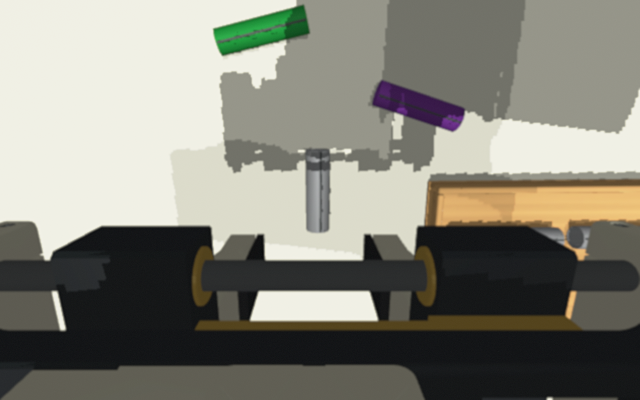

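View pics/c16.png

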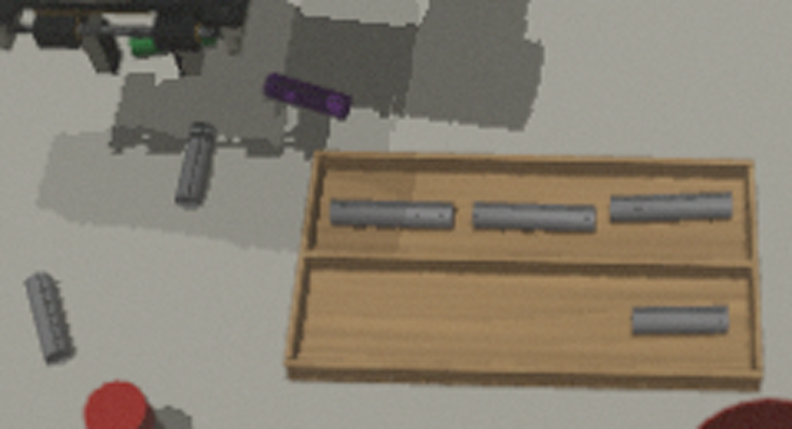

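All three long tubes now lie in the upper lane. The short tube, at wrist pixel (317,190), is at (0.439,-0.290). I'll descend.

Call:
move_arm --linear '[[0, 0.1, -4], [0, 0, -5], [0, 0, -3], [0, 0, -1.5], [0, 0, -0.7], [0, 0, -0.37], [0, 0, 0]]' --angular '[[0, 0, 0], [0, 0, 0], [0, 0, 0], [0, 0, 0], [0, 0, 0], [0, 0, 0], [0, 0, 0]]'

```text
time: 23.65
position: [0.4394, -0.2894, -0.031]
eef_rot: [0.001, 0.045, 0.999, -0.0]
wrist_force: [0.3, 0.1, 0.3]
grip_width: 0.574
```

Call:
move_arm --linear '[[0, 0, 0], [0, 0, 0], [0, 0, 0], [0, 0, 0], [0, 0, 0]]' --angular '[[0, 0, 0], [0, 0, 0], [0, 0, 0], [0, 0, 0], [0, 0, 0]]' --jaw 0

```text
time: 24.28
position: [0.4389, -0.2894, -0.0315]
eef_rot: [0.0, 0.045, 0.999, -0.0]
wrist_force: [0.9, -0.0, 4.4]
grip_width: 0.25
```

Call:
move_arm --linear '[[0, 0, 2], [0, 0, 4], [0, 0, 4], [1.67, 2.76, 0], [1.67, 2.76, 0], [1.67, 2.76, 0], [1.67, 2.76, 0], [1.67, 2.76, 0], [1.67, 2.76, 0], [1.67, 2.76, 0], [1.67, 2.76, 0], [1.67, 2.76, 0], [1.67, 2.76, 0], [0, 0, 0], [0, 0, 0]]' --angular '[[0, 0, 0], [0, 0, 0], [0, 0, 0], [0, 0, 0.1576], [0, 0, 0.1576], [0, 0, 0.1576], [0, 0, 0.1576], [0, 0, 0.1576], [0, 0, 0.1576], [0, 0, 0.1576], [0, 0, 0.1576], [0, 0, 0.1576], [0, 0, 0.1576], [0, 0, 0], [0, 0, 0]]'

```text
time: 26.15
position: [0.6052, -0.0135, 0.0679]
eef_rot: [-0.0, -0.676, 0.737, 0.0]
wrist_force: [0.0, -1.0, -0.4]
grip_width: 0.246
```

Run:
```python
from h import *
o=get_obs();print(o['time'],o['position'],yaw(),o['wrist_force'],o['grip_width'])
f=snap('wrist','w11')
```

```text
26.15 [ 0.60518227 -0.01347147  0.0679338 ] (np.float64(-94.9626569814301), array([-1.02426673e-03, -1.30705898e-04, -9.99999467e-01])) [ 0.02072804 -0.99048842 -0.38133832] 0.24578953000437634
```

View pics/w11.png

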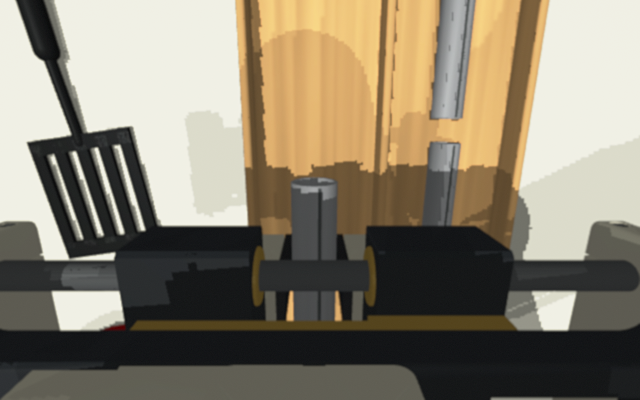

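Call:
move_arm --linear '[[0, 0, -3.5], [0, 0, -3], [0, 0, -1.5], [0, 0, -0.8], [0, 0, -0.4], [0, 0, -0.2], [0, 0, 0]]' --angular '[[0, 0, 0], [0, 0, 0], [0, 0, 0], [0, 0, 0], [0, 0, 0], [0, 0, 0], [0, 0, 0]]'

```text
time: 27.08
position: [0.6062, -0.0132, -0.0251]
eef_rot: [0.0, -0.676, 0.737, -0.0]
wrist_force: [-0.3, 0.5, 1.0]
grip_width: 0.247
```

Call:
move_arm --linear '[[0, 0, 0], [0, 0, 0], [0, 0, 2], [0, 0, 4], [0, 0, 4]]' --angular '[[0, 0, 0], [0, 0, 0], [0, 0, 0], [0, 0, 0], [0, 0, 0]]' --jaw 3.2

```text
time: 27.7
position: [0.6056, -0.0134, 0.0754]
eef_rot: [-0.0, -0.676, 0.737, 0.0]
wrist_force: [0.9, 1.0, 0.2]
grip_width: 0.363
```

Call:
move_arm --linear '[[-0.34, -4.79, 2], [-0.34, -4.79, 2], [-0.34, -4.79, 0], [-0.34, -4.79, 0], [-0.34, -4.79, 0], [-0.34, -4.79, 0], [-0.34, -4.79, 0], [-0.34, -4.79, 0], [0, 0, 0]]' --angular '[[0, 0, -0.1418], [0, 0, -0.1418], [0, 0, -0.1418], [0, 0, -0.1418], [0, 0, -0.1418], [0, 0, -0.1418], [0, 0, -0.1418], [0, 0, -0.1418], [0, 0, 0]]' --jaw 5.0

```text
time: 28.82
position: [0.5775, -0.3996, 0.1136]
eef_rot: [-0.0, -0.172, 0.985, 0.0]
wrist_force: [-0.1, -0.1, -1.6]
grip_width: 0.57
```

Run:
```python
from h import *
o=get_obs();print(o['time'],o['position'],yaw(),o['wrist_force'],o['grip_width'])
f=snap('wrist','w12')
print(fit(f,(285,100,345,240),.009,.03))
```

```text
28.825 [ 0.57746487 -0.39964594  0.11364265] (np.float64(-160.18750200549556), array([-8.31350142e-04, -4.76746744e-05, -9.99999653e-01])) [-0.11103683 -0.09748111 -1.60272062] 0.5699310325968997
{'mid': array([ 0.5792, -0.3979]), 'L': 0.0755, 'ang': -160.1, 'n': 1939, 'zmax': 0.0235, 'rect': array([ 579.2, -397.8,   75.4,   22. ,   20.1])}
```

View pics/w12.png

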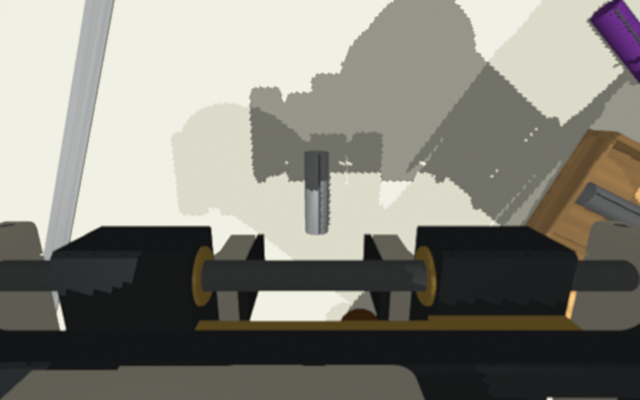

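The last short tube, at wrist pixel (317,192), measures 75 mm and is centred at (0.579,-0.398). I'll descend and grip it.

Call:
move_arm --linear '[[0.1, 0.1, -4], [0, 0, -5], [0, 0, -3], [0, 0, -1.5], [0, 0, -0.7], [0, 0, -0.37], [0, 0, 0]]' --angular '[[0, 0, 0], [0, 0, 0], [0, 0, 0], [0, 0, 0], [0, 0, 0], [0, 0, 0], [0, 0, 0]]'

```text
time: 29.75
position: [0.5802, -0.3957, -0.0304]
eef_rot: [0.001, -0.175, 0.985, -0.0]
wrist_force: [-0.4, 0.0, 0.4]
grip_width: 0.571
```

Call:
move_arm --linear '[[0, 0, 0], [0, 0, 0], [0, 0, 0], [0, 0, 0], [0, 0, 0]]' --angular '[[0, 0, 0], [0, 0, 0], [0, 0, 0], [0, 0, 0], [0, 0, 0]]' --jaw 0

```text
time: 30.38
position: [0.5796, -0.3956, -0.0311]
eef_rot: [0.0, -0.175, 0.985, -0.0]
wrist_force: [0.3, 0.6, 2.1]
grip_width: 0.249
```

Call:
move_arm --linear '[[0, 0, 2], [0, 0, 4], [0, 0, 4], [0.23, 3.83, 0], [0.23, 3.83, 0], [0.23, 3.83, 0], [0.23, 3.83, 0], [0.23, 3.83, 0], [0.23, 3.83, 0], [0.23, 3.83, 0], [0, 0, 0], [0, 0, 0]]' --angular '[[0, 0, 0], [0, 0, 0], [0, 0, 0], [0, 0, 0.162], [0, 0, 0.162], [0, 0, 0.162], [0, 0, 0.162], [0, 0, 0.162], [0, 0, 0.162], [0, 0, 0.162], [0, 0, 0], [0, 0, 0]]'

```text
time: 31.88
position: [0.596, -0.1274, 0.0697]
eef_rot: [0.0, -0.676, 0.737, -0.0]
wrist_force: [0.3, -0.4, -0.7]
grip_width: 0.248
```

Run:
```python
from h import *
o=get_obs();print(o['time'],o['position'],yaw(),o['wrist_force'],o['grip_width'])
f=snap('wrist','w13')
```

```text
31.875 [ 0.59604389 -0.12736355  0.06972329] (np.float64(-94.92795833241341), array([ 1.12010648e-03, -2.36846035e-05, -9.99999372e-01])) [ 0.29242776 -0.36401657 -0.71031944] 0.2484569952205328
```

View pics/w13.png

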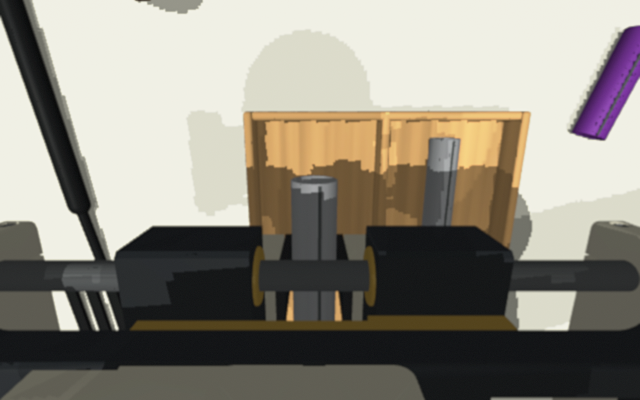

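Call:
move_arm --linear '[[0, 0, -3.5], [0, 0, -3], [0, 0, -1.5], [0, 0, -0.8], [0, 0, -0.4], [0, 0, -0.3], [0, 0, 0]]' --angular '[[0, 0, 0], [0, 0, 0], [0, 0, 0], [0, 0, 0], [0, 0, 0], [0, 0, 0], [0, 0, 0]]'

```text
time: 32.8
position: [0.596, -0.1274, -0.0259]
eef_rot: [0.0, -0.676, 0.737, -0.0]
wrist_force: [0.1, -0.3, 0.4]
grip_width: 0.245
```

Call:
move_arm --linear '[[0, 0, 0], [0, 0, 0], [0, 0, 2], [0, 0, 4], [0, 0, 4], [-2, -3, 5], [-3, -5, 1], [-3, -5, 0], [-3, -5, 0], [-3, -5, 0], [0, 0, 0]]' --angular '[[0, 0, 0], [0, 0, 0], [0, 0, 0], [0, 0, 0], [0, 0, 0], [0, 0, 0], [0, 0, 0], [0, 0, 0], [0, 0, 0], [0, 0, 0], [0, 0, 0]]' --jaw 3.2

```text
time: 34.17
position: [0.4534, -0.3601, 0.1338]
eef_rot: [-0.0, -0.675, 0.738, 0.0]
wrist_force: [-0.0, 1.1, -0.7]
grip_width: 0.362
```

Run:
```python
from h import *
o=get_obs();print(o['time'],o['position'],yaw(),o['wrist_force'],o['grip_width'])
f=snap('scene','s14');snap('side','d14')
c=np.array([.5578,-.0092]);ex=np.array([.9962,-.0872]);ey=np.array([.0872,.9962])
P=cloud(f)
Q=P[190:272,230:390].reshape(-1,3);xy=Q[:,:2]-c;X,Y=xy@ex,xy@ey
for lane in(-.048,.048):
  for y in(-.115,0,.121):
    m=(abs(X-lane)<.035)&(abs(Y-y)<.058)&(Q[:,2]>.016)
    q=np.stack([X,Y],1)[m];r=cv2.minAreaRect(q.astype(np.float32)*1000);print(np.round(np.r_[r[0],r[1],r[2]],1),m.sum(),Q[m,2].max().round(4),np.percentile(Q[m,2],90).round(4))
K=P[178:205,435:470].reshape(-1,3);K=K[(K[:,2]>.176)&(K[:,2]<.19)];print(cv2.minAreaRect(K[:,:2].astype(np.float32)*1000))
for n,b,lo,hi in(('jar',(170,260,210,302),.05,.12),('pan',(345,265,425,340),.05,.09)):
    Q=P[b[1]:b[3],b[0]:b[2]].reshape(-1,3);Q=Q[(Q[:,2]>lo)&(Q[:,2]<hi)];print(n,cv2.minAreaRect(Q[:,:2].astype(np.float32)*1000))
```

```text
34.175 [ 0.45338511 -0.36011903  0.13380281] (np.float64(-95.16737640104978), array([-1.71860704e-04, -1.24215998e-04, -9.99999978e-01])) [-0.03825313  1.06307308 -0.72916547] 0.3616843573840633
[ -44.8 -115.3   22.1   98.1    2.4] 258 0.0309 0.0263
[-46.1   2.4  99.9  24.   87.2] 269 0.031 0.0272
[-49.1 121.7 113.5  68.1  89. ] 283 0.0314 0.0276
[  51.  -115.8   74.7   21.7   88.2] 221 0.0303 0.0268
[49.7 -0.2 22.5 72.8  1.4] 221 0.0304 0.027
[ 47.4 131.9  65.8  93.8   0.3] 244 0.0302 0.0273
((553.2745361328125, 336.3431091308594), (13.092302322387695, 46.54653549194336), 85.59325408935547)
jar ((702.6182861328125, -302.74432373046875), (44.784454345703125, 44.136680603027344), 14.336823463439941)
pan ((780.2376708984375, 156.4967041015625), (148.37461853027344, 149.5535430908203), 47.25831985473633)
```

View pics/s14.png

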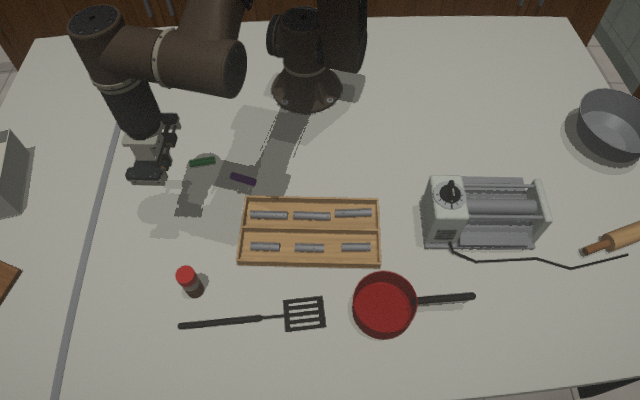

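View pics/d14.png

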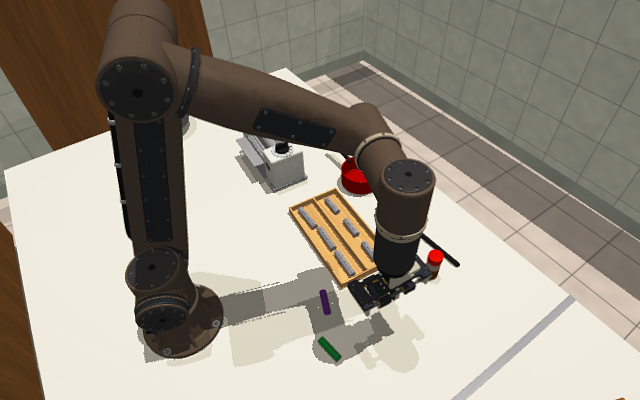

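Everything is in place, so I'm handing in the job.

```bash
python3 -c "
from plant import *
print(finish_job())"
```

```text
the job is handed in; nothing more can be done
None
```

The four loose tubes are in the tray and the knob is at the long mark. I handed the job in at about 34 s; no verdict was reported.

- **Tubes:** The near lane holds the three 100 mm tubes and the far lane the three 75 mm ones. The four I placed are within about 3° of the lane direction and within about 3 mm of the lane centre lines. Tube tops measure about 27 mm, so they are flat on the floor. I lowered each one to within about 1 mm of the floor before letting go.
- **Reference tubes:** In the last check, the automatic outlines of the two reference tubes came out too large, so I did not get a clean measurement of them there. In the pictures they look unmoved.
- **Knob:** The final check put the pointer at about -4.4° in the world frame. The long mark was measured at between -4.5° and -5.3°, so the pointer is within about 0.02 rad of it.
- **Bystanders:** The saucepan and spice jar are within 1 mm of where they started. I checked the turner and the green and purple look-alikes only by eye; they look untouched.
- **Disagreement found:** The cameras show the real fingertips about 37 mm above the reported TCP. Because of this, my first grip on the knob closed on air, and I used the offset for every grasp after that.

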